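Bring the jigger round to the front of the bar turntable

TASK

Gently spin the turntable by pushing the pegs on its rim with a fingertip until the metal jigger has come round to the front, in line with the tongue that sticks out of the stand, and leave it resting there. Touch none of the things that stand on the turntable: they ride along upright; nothing is lifted, and the lid, brush and spoon round it stay where they are.

Things in the scene. Friction and masses are not known exactly. Their poses are not given: they have to be found in the camera images.
- board: fixed light wooden board, 400 x 515 x 26 mm, laid flat over the towel on the freezer; everything of the task stands on it. Origin: centre of its underside at z = 0; its top is at z = 0.026
- stand: fixed dark metal foot of the turntable: a disc of radius 92 mm hidden under the plate, with a flat tongue, 22 mm wide, 8 mm high, that comes out under the plate's edge and ends in a round pad 28 mm across. The tongue marks the front and points roughly towards the robot. Origin: on the turning axis, at the board's top; its -x axis points along the tongue
- pointer (a point): top centre of the round pad at the end of the tongue, 168 mm from the turning axis, 10 mm above the board's top
- turntable: round wooden plate, radius 140 mm, 12 mm thick, with a dark rubber mat; turns about the vertical axis of the stand without end either way, needs 0.2 N m (under 2 N at a peg), stops where it is left, coasting a degree or two at most after a slow push. Origin: on the axis, at the plate's underside, 17 mm above the board; things stand on its top, 29 mm above the board. Its yaw tells how far it has turned
- peg0 (a point): top of one of six alike upright steel finger pegs on the turntable's rim, the one on the turntable's own +x axis; the others follow every 60 degrees. All stand 130 mm from the axis, are 13 mm thick with a 15 mm head (20 mm at the foot), reach from the plate's top (29 mm above the board) to 99 mm above the board, and turn with the plate
- jigger: pale metal hourglass-shaped bar measure (two cones tip to tip, open at the top), 44 mm across, 74 mm high, narrow waist; stands loose on the turntable about 58 mm from the axis. Origin: centre of its underside, z up
- tin: small closed food tin with a paper label, a plain cylinder 57 mm across, 72 mm high; stands loose on the turntable about 58 mm from the axis. Origin: centre of its underside
- flask: small black flask with a stepped cap, 57 mm across, 74 mm high; stands loose on the turntable about 58 mm from the axis. Origin: centre of its underside
- tea_glass: small straight clear glass, upside down, 62 mm across, 63 mm high; stands loose on the turntable about 58 mm from the axis. Origin: centre of its underside
- brush: black-handled cleaning brush with pale bristles, 134 x 21 x 17 mm, loose on the board left of the turntable; bystander. Origin: centre of its underside
- lid: white takeaway cup lid, 91 mm across, 15 mm high, loose on the board right of the turntable; bystander. Origin: centre of its underside
- spoon: teaspoon, 137 x 28 x 13 mm, loose on the board behind and right of the turntable; bystander. Origin: centre of its underside

How it is judged:
On the way:
1. the fingers push the turntable (contact force between the fingers and turntable above 0.2 N), for 0.1 s.
At the end, for the whole second after the job is handed in: The jigger stands on the turntable on the tongue's side of the axis, its centre within 12 mm sideways of the tongue's centre line; turntable and jigger are at rest; all four things stand upright on the plate within 80 mm of its axis; brush, lid and spoon are within 20 mm of where they lay (x of jigger in the frame of stand below -0.04 m and y of jigger in the frame of stand between -0.012 and 0.012 m and angular speed of turntable below 0.05 rad/s and angle between each of jigger, tin, flask, tea_glass's own z axis and vertical below 0.1 rad and horizontal distance between each of jigger, tin, flask, tea_glass and turntable below 0.08 m and z of jigger in the frame of turntable between 0.008 and 0.016 m and z of tin in the frame of turntable between 0.008 and 0.016 m and z of flask in the frame of turntable between 0.008 and 0.016 m and z of tea_glass in the frame of turntable between 0.008 and 0.016 m and linear speed of jigger below 0.02 m/s and distance of each of brush, lid, spoon from where it was at the start of the episode below 0.02 m); the robot touches nothing.
It fails at once if the robot touches a thing that stands on the turntable (contact force between any of the fingers, the arm and jigger above 0.5 N or contact force between any of the fingers, the arm and tin above 0.5 N or contact force between any of the fingers, the arm and flask above 0.5 N or contact force between any of the fingers, the arm and tea_glass above 0.5 N).
It fails at once if a thing on the turntable is lifted or tipped (height (world z) of any of jigger, tin, flask, tea_glass above 0.071 m or angle between any of jigger, tin, flask, tea_glass's own z axis and vertical above 0.35 rad).
It fails at once if the brush, lid or spoon is moved more than 20 mm (distance of any of brush, lid, spoon from where it was at the start of the episode above 0.02 m).
It fails at once if the fingers load the turntable with more than 30 N (not gentle, or a peg squeezed) (contact force between the fingers and turntable above 30 N).
It also fails if it takes over 58 s, if anything falls off the work surface, if the arm or the gripper's body presses on something with over 40 N, if the wrist force passes 120 N, or if a joint passes its speed limit or range.

ROBOT

A 7-joint arm with a two-finger parallel gripper is mounted at the origin on a cart in front of the work surface, level with it; the furniture and walls round the work are solid. World frame = base frame: x ahead of the robot, y to its left, z up, the work surface at z = 0. Lengths are in m, angles in rad, forces in N, time in s.
With the tool pointing down it reaches from about 0.35 to 0.9 m from the base axis. Payload 8.1 kg.
Tool frame: the origin (TCP) lies at the centre of the arm's flange, where the gripper is bolted on; the fingertips stand 178 mm ahead of it and the grasp point (between the pads) lies 159 mm ahead of it; z points along the fingers, y is the line along which they close (so a half turn about z gives the same grasp; the last joint's range is limited). The gripper opens to 92 mm and grips with 3 to 60 N. Pads are 19 mm wide; open, the fingers measure 130 mm over their backs; the gripper's body (75 mm by 190 mm) begins 47 mm behind the grasp point.
Start: joints at [1.025, 0.434, 0.025, 1.573, -0.012, 1.134, -0.075], TCP at [0.268, -0.565, 0.405] pointing down, gripper open.
Joint ranges: [-2.62, 2.62], [-0.44, 2.09], [-1.27, 1.32], [0.08, 2.57], [-1.32, 4.46], [0.12, 2], [-2.74, 2.74]. Speed limits (rad/s): [2.22, 2.22, 3.01, 3.01, 3.14, 3.14, 3.14].

INTERFACE

Orientations are given as a rotation vector (axis times angle).
In Python, from cell import arm gives the robot as it stands. The module is installed in compiled form; this text tells all that it offers.
- The arm moves only by the shell command python3 -m inch 'ROWS' [FORCE]. ROWS is text: rows parted by semicolons, each of 5 numbers parted by spaces: the shift along the tool's x, y, z in m, then the turn about the tool's z in rad, then the finger opening in m, from 0 to 0.0918. In form: x y z roll fingers; .... A call has 1 to 5 rows; each row is the pose to reach, as a shift and turn from the pose commanded when the call began, along the tool's axes at that moment; what a row does not reach only later rows make up. A row lasts 1/10 s, in which the tool goes at most 50 mm and 8.59 degrees, less where a joint would pass 70% of its speed; a pose out of reach is approached as far as the arm can. A call with a gripper value outside its range is refused whole. The fingers move at their own pace and stop on an object; FORCE is the grip in N (left out, the last holds). Time passes only in rows, so rows that repeat a pose let the fingers close. It gives the time, the measured TCP pose, the force, the opening and the grip force at its end, in the units of the state.
- arm.observe(): the state, without advancing time (a new reading comes with each control period).
- arm.get_image(name): name is "side" or "top"; returns the picture (400x640x3 uint8, red, green, blue); there is no depth.
- arm.get_calibration(name): a dict with "intrinsics" (3x3 intrinsics, pixels), "pose" (4x4, takes a point from camera to world coordinates). Camera axes: x right, y up, looking along -z (the intrinsics and any distortion apply to the point x, -y, -z); pixel columns grow to the right and rows downward; lengths in m; the calibration is good to about 2 mm. A picture is of the moment at which its call begins. get_calibration takes no time and is no camera call.
- arm.sign_off(): hands the job in; it is judged then, once.
Trained networks look in the newest picture that a camera, given by its name, has taken for a name from the list of things; names that differ only in an ending like _2 or _b are one class to them, and where a whole thing is asked for, a point or a joint stands for the part that bears it (a point fixed in the world has none). Each returns a list of dicts, best first, with "conf" (0 to 1); they miss things now and then, are a little off and sometimes report something else, mostly with a low value. They report only what shows in the picture. A call takes as long as a camera call.
- arm.look_for(camera, query): "point" ([row, column] in pixels, amid what is visible of it).
- arm.silhouettes(camera, query): "region" (400x640 bool, what is visible of it) and "point" ([row, column] in pixels, amid what is visible of it).
- arm.place_of(camera, query): "point" ([row, column] in pixels: a listed point, or the origin of a listed thing).
The state is a dict: "clock": time; "joints": joint angles; "dq": joint speeds; "joint_efforts": joint torques, N m; "position": TCP position; "ee_rot": TCP orientation; "force": force on the tool from outside, world axes, zero at the start; "ft_torque": the same for the moment, N m; "width": opening from 0.0 (shut) to 1.0 (fully open); "gripper_force": force on a finger pad.
Only numpy, scipy, OpenCV 4.12 (cv2) and the standard library are available. Lean on these libraries where they do the work, as an engineer would, in place of code of your own. Each camera call takes 0.05 s, during which the arm holds its last target. There are 200 camera calls.

## Working session

There is one attempt and no reset: what is moved stays moved. The work goes in short steps, Python scripts to look and compute and a shell command to move; the robot and the scene stay as the last step left them, time stands still between calls to the robot, and variables do not carry over. Pictures are saved under pics/ and viewed, at most 10 in all, crops included, and the job is handed in when it is done.

```bash
mkdir -p pics; cat > h.py <<'E'
import numpy as np, cv2
from cell import arm
def ray(cam,p):
    c=arm.get_calibration(cam); K=np.array(c["intrinsics"]);T=np.array(c["pose"])
    r,cc=p; d=np.linalg.solve(K,[cc,r,1.]); d=T[:3,:3]@np.array([d[0],-d[1],-d[2]]); return T[:3,3],d
def at(cam,p,z):
    o,d=ray(cam,p); return o+d*(z-o[2])/d[2]
def snap(cam,n):
    im=arm.get_image(cam); cv2.imwrite("pics/"+n,im[:,:,::-1].copy()); return im
E
python3 - <<'E'
from h import *
s=arm.observe(); print(s["position"],s["ee_rot"],s["clock"],s["width"])
for c in("top","side"):
    snap(c,c+"0.png"); k=arm.get_calibration(c); print(c,np.round(k["pose"],2).tolist())
    for q,z in(("stand",.026),("pointer",.036),("turntable",.043),("peg0",.125),("jigger",.055),("tin",.055),("flask",.055),("tea_glass",.055),("brush",.026),("lid",.026),("spoon",.026)):
        for r in arm.place_of(c,q)[:3]: print(q,round(r["conf"],2),np.round(r["point"]),np.round(at(c,r["point"],z),4))
E
```

```text
[ 0.26766214 -0.56450994  0.4039283 ] [-3.06341767e+00 -6.89470880e-01  8.12020327e-04] 0.0 1.0018519582773158
top [[0.01, 1.0, -0.09, 0.48], [-1.0, 0.01, -0.01, 0.02], [-0.01, 0.09, 1.0, 1.07], [0.0, 0.0, 0.0, 1.0]]
stand 0.81 [194. 325.] [0.5858 0.006  0.026 ]
pointer 0.57 [272. 327.] [0.4169 0.001  0.036 ]
turntable 0.61 [192. 323.] [0.5869 0.0111 0.043 ]
peg0 0.59 [123. 297.] [0.7167 0.0643 0.125 ]
peg0 0.2 [190. 325.] [0.5836 0.0076 0.125 ]
jigger 0.93 [198. 350.] [ 0.5731 -0.0453  0.055 ]
tin 0.76 [172. 307.] [0.6288 0.045  0.055 ]
tin 0.38 [210. 423.] [ 0.5499 -0.2001  0.055 ]
flask 0.91 [199. 295.] [0.5699 0.0703 0.055 ]
tea_glass 0.63 [166. 336.] [ 0.6413 -0.0173  0.055 ]
tea_glass 0.28 [200. 298.] [0.5696 0.0624 0.055 ]
brush 0.72 [228. 220.] [0.508  0.2326 0.026 ]
lid 0.72 [210. 419.] [ 0.5524 -0.1981  0.026 ]
spoon 0.75 [144. 417.] [ 0.6961 -0.194   0.026 ]
spoon 0.73 [211. 420.] [ 0.5504 -0.1991  0.026 ]
side [[-0.84, 0.22, -0.49, 0.07], [-0.54, -0.35, 0.77, 0.76], [-0.0, 0.91, 0.42, 0.54], [0.0, 0.0, 0.0, 1.0]]
stand 0.63 [242. 307.] [ 0.5947 -0.001   0.026 ]
pointer 0.73 [262. 385.] [ 4.176e-01 -4.000e-04  3.600e-02]
pointer 0.62 [196. 242.] [ 0.8423 -0.0872  0.036 ]
turntable 0.77 [242. 305.] [0.5804 0.0272 0.043 ]
peg0 0.65 [196. 243.] [0.7054 0.0594 0.125 ]
jigger 0.71 [226. 332.] [ 0.5593 -0.0401  0.055 ]
tin 0.92 [234. 277.] [0.633  0.0468 0.055 ]
flask 0.65 [249. 301.] [0.5592 0.0717 0.055 ]
flask 0.45 [237. 301.] [0.5847 0.0335 0.055 ]
tea_glass 0.73 [222. 296.] [ 0.6319 -0.0141  0.055 ]
brush 0.93 [316. 271.] [0.5047 0.2345 0.026 ]
lid 0.93 [210. 371.] [ 0.5549 -0.207   0.026 ]
```

View pics/top0.png

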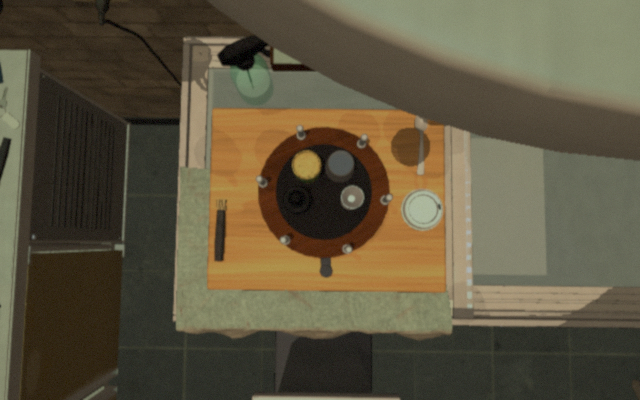

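View pics/side0.png

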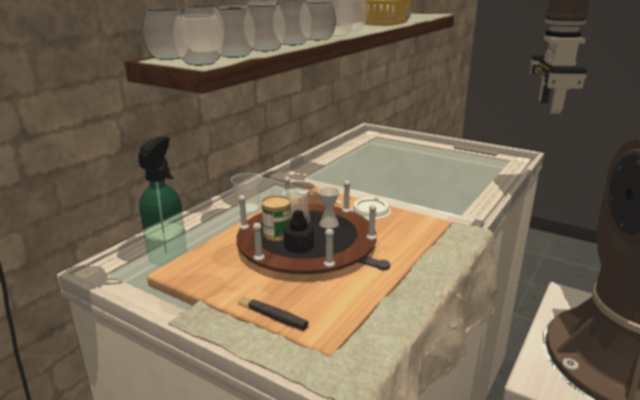

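The top view shows the jigger at (col 352, row 197) on the right, and the tongue pad at (326, 271). The pegs are at about (301,130), (363,140), (386,197), (347,247), (285,237) and (263,180). The jigger has to go about 68° clockwise, so I'll push the right-hand peg toward the front with closed fingers.

```bash
python3 -m inch '0.04 -0.02 0 0 0; 0.08 -0.04 0 0 0; 0.12 -0.06 0 0 0; 0.16 -0.08 0 0 0; 0.2 -0.1 0 0 0' 10
python3 -m inch '0.04 -0.02 0 0 0; 0.08 -0.04 0 0 0; 0.12 -0.06 0 0 0; 0.16 -0.08 0 0 0; 0.2 -0.1 0 0 0'
python3 - <<'E'
from h import *
for p in((386,195),(347,245),(285,235),(263,178),(301,128),(363,137)): 
    q=at("top",p[::-1],.125); print(np.round(q,3), np.degrees(np.arctan2(q[1]-.005,q[0]-.585))%360)
s=arm.observe(); print(s["position"],s["ee_rot"],s["joints"],s["clock"])
E
```

```text
clock: 1.7
position: [0.4065, -0.3872, 0.405]
ee_rot: [3.065, 0.689, 0.001]
force: [0.3, 0.3, -0.1]
width: 0.613
gripper_force: 0.0
clock: 2.2
position: [0.5444, -0.2112, 0.4049]
ee_rot: [3.065, 0.689, 0.0]
force: [-0.3, -1.9, 0.5]
width: 0.176
gripper_force: 0.0
[ 0.574 -0.113  0.125] 264.86406904739556
[ 0.476 -0.037  0.125] 200.80153594601322
[0.494 0.085 0.125] 138.87563810087903
[0.606 0.13  0.125] 80.70477279963193
[0.707 0.057 0.125] 22.938156753521433
[ 0.69  -0.067  0.125] 325.486215098745
[ 0.54439479 -0.21115025  0.40494039] [3.06468456e+00 6.89349304e-01 4.81022011e-04] [ 0.37094087  0.37446858 -0.12668746  1.66763402  0.05199717  1.10234001
 -0.8988206 ] 2.2
```

```bash
python3 -m inch '0.03 -0.015 0 0.13 0; 0.06 -0.03 0 0.26 0; 0.087 -0.048 0 0.4 0; 0.087 -0.048 0 0.54 0; 0.087 -0.048 0.04 0.54 0'
python3 - <<'E'
from h import *
s=arm.observe(); print(s["position"],s["ee_rot"]); snap("top","top1.png"); snap("side","side1.png")
for c in("top","side"):
    for q,z in(("peg0",.125),("jigger",.055),("turntable",.043)):
        for r in arm.place_of(c,q)[:2]: print(c,q,round(r["conf"],2),np.round(r["point"]),np.round(at(c,r["point"],z),4))
E
```

```text
clock: 2.7
position: [0.6042, -0.1306, 0.3691]
ee_rot: [3.137, -0.157, 0.016]
force: [0.8, -0.4, -0.3]
width: 0.006
gripper_force: 0.0
[ 0.60418516 -0.13061796  0.36907254] [ 3.13697491 -0.15652936  0.01583235]
top peg0 0.57 [129. 298.] [0.7043 0.0627 0.125 ]
top jigger 0.68 [198. 351.] [ 0.5748 -0.0476  0.055 ]
top turntable 0.76 [190. 324.] [0.5927 0.0076 0.043 ]
side peg0 0.56 [194. 242.] [0.7142 0.051  0.125 ]
side peg0 0.24 [248. 299.] [0.4916 0.1708 0.125 ]
side jigger 0.69 [226. 330.] [ 0.5621 -0.0379  0.055 ]
side turntable 0.85 [240. 306.] [0.5842 0.0185 0.043 ]
```

View pics/side1.png

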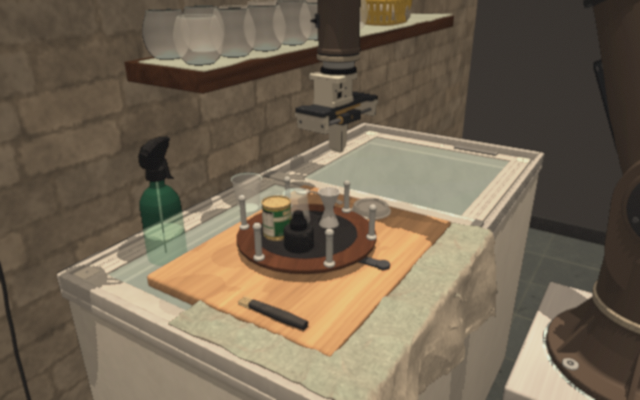

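The side view shows the closed fingers above the right rim, at about (338,148), and everything else undisturbed. Next I descend beside the peg.

```bash
python3 -m inch '0 0 0.025 0 0; 0 0 0.05 0 0; 0 0 0.075 0 0; 0 0 0.098 0 0; 0 0 0.098 0 0'
cat > arc.py <<'E'
import sys
from h import *
from scipy.spatial.transform import Rotation as R
C=np.array([.588,.006]); 
s=arm.observe(); Rt=R.from_rotvec(s["ee_rot"]).as_matrix(); p=np.array(s["position"]); print(p, s["force"], "R",np.linalg.norm(p[:2]-C),"ang",np.degrees(np.arctan2(*(p[:2]-C)[::-1]))%360)
for a in map(float,sys.argv[1:]):
    t=np.radians(a); M=R.from_euler("z",-t).as_matrix()[:2,:2]
    d=np.r_[C+M@(p[:2]-C)-p[:2],0]; print(np.round(Rt.T@d,4),round(t,3))
E
python3 arc.py 2 4 6 8 10
python3 -c "
from h import *
snap('side','side2.png')"
```

```text
clock: 3.6
position: [0.6007, -0.1321, 0.2648]
ee_rot: [-3.137, 0.153, 0.006]
force: [-0.6, -0.3, 0.1]
width: 0.008
gripper_force: 0.0
[ 0.60068338 -0.13212186  0.26478881] [-0.58800033 -0.29129622  0.06281357] R 0.13870297437588447 ang 275.2466123086172
[-0.0048  0.0008  0.    ] 0.035
[-0.0096  0.0015  0.    ] 0.07
[-0.0144  0.002   0.0001] 0.105
[-0.0192  0.0023  0.0001] 0.14
[-0.0241  0.0025  0.0001] 0.175
```

View pics/side2.png

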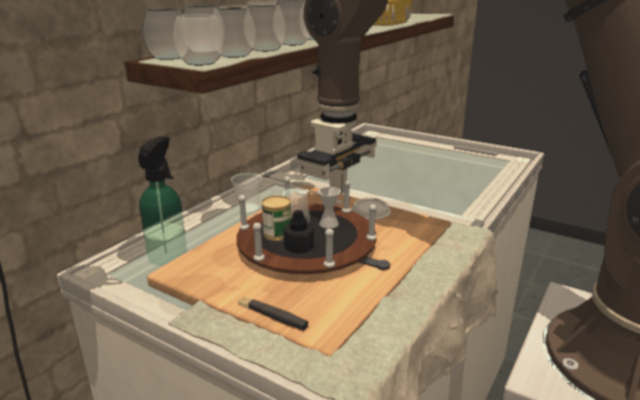

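The fingertip stands just behind the right peg (347,195) and clear of the items, so I start the arc.

```bash
python3 -m inch '-0.005 0.001 0 0.035 0; -0.01 0.0015 0 0.07 0; -0.0145 0.002 0 0.105 0; -0.019 0.0023 0 0.14 0; -0.024 0.0025 0 0.175 0'
python3 arc.py 2.5 5 7.5 10 12.5
```

```text
clock: 4.15
position: [0.5775, -0.1323, 0.2676]
ee_rot: [3.112, -0.431, 0.003]
force: [1.4, -0.6, 1.3]
width: 0.004
gripper_force: 0.8
[ 0.57751616 -0.13232929  0.26755532] [ 1.37493426 -0.57661395  1.27218485] R 0.1387259984989656 ang 265.6658944883431
[-0.006   0.0011 -0.    ] 0.044
[-0.012   0.0019 -0.    ] 0.087
[-0.018   0.0024 -0.    ] 0.131
[-0.024   0.0027 -0.0001] 0.175
[-0.0301  0.0027 -0.0001] 0.218
```

```bash
python3 -m inch '-0.006 0.001 0 0.044 0; -0.012 0.002 0 0.087 0; -0.018 0.0025 0 0.131 0; -0.024 0.0027 0 0.175 0; -0.03 0.0027 0 0.218 0'
python3 arc.py 2.5 5 7.5 10 12.5
python3 - <<'E'
from h import *
arm.get_image("side"); arm.get_image("top")
for c in("top","side"):
    for q,z in(("peg0",.125),("jigger",.055)):
        for r in arm.place_of(c,q)[:1]: print(c,q,round(r["conf"],2),np.round(r["point"]),np.round(at(c,r["point"],z),4))
E
```

```text
clock: 4.65
position: [0.5476, -0.127, 0.2671]
ee_rot: [3.046, -0.768, 0.002]
force: [1.7, -1.8, 1.0]
width: 0.007
gripper_force: 0.9
[ 0.54760057 -0.12695032  0.26714613] [ 1.66288325 -1.76610093  1.04025093] R 0.13895287900276168 ang 253.0976179986833
[-0.006   0.0011 -0.    ] 0.044
[-0.012   0.0019 -0.    ] 0.087
[-0.018   0.0024 -0.    ] 0.131
[-0.0241  0.0027 -0.    ] 0.175
[-0.0301  0.0027 -0.    ] 0.218
top peg0 0.67 [123. 318.] [0.7179 0.0222 0.125 ]
top jigger 0.86 [206. 347.] [ 0.5563 -0.0401  0.055 ]
side peg0 0.78 [188. 250.] [0.7183 0.0211 0.125 ]
side jigger 0.69 [229. 336.] [ 0.5462 -0.0338  0.055 ]
```

```bash
python3 -m inch '-0.006 0.001 0 0.044 0; -0.012 0.002 0 0.087 0; -0.018 0.0025 0 0.131 0; -0.024 0.0027 0 0.175 0; -0.03 0.0027 0 0.218 0'
python3 arc.py 2.5 5 7.5 10 12.5
```

```text
clock: 5.45
position: [0.5203, -0.1154, 0.2668]
ee_rot: [2.945, -1.092, 0.001]
force: [0.1, -1.5, -0.1]
width: 0.009
gripper_force: 0.9
[ 0.52027962 -0.11537201  0.26681572] [ 0.13031056 -1.46582918 -0.08155025] R 0.1389863892313361 ang 240.84035483338891
[-0.006   0.0011 -0.    ] 0.044
[-0.012   0.0019 -0.    ] 0.087
[-0.018   0.0025 -0.    ] 0.131
[-0.0241  0.0028 -0.    ] 0.175
[-0.0301  0.0028 -0.    ] 0.218
```

```bash
python3 -m inch '-0.006 0.001 0 0.044 0; -0.012 0.002 0 0.087 0; -0.018 0.0025 0 0.131 0; -0.024 0.0027 0 0.175 0; -0.03 0.0027 0 0.218 0'
python3 arc.py 2 4 6 8 10
python3 - <<'E'
from h import *
snap("side","side3.png"); snap("top","top3.png")
for c in("top","side"):
    for q,z in(("peg0",.125),("jigger",.055),("pointer",.036)):
        for r in arm.place_of(c,q)[:1]: print(c,q,round(r["conf"],2),np.round(r["point"]),np.round(at(c,r["point"],z),4))
E
```

```text
clock: 5.95
position: [0.4956, -0.098, 0.2668]
ee_rot: [2.809, -1.406, 0.001]
force: [0.2, -1.1, -1.1]
width: 0.01
gripper_force: 0.9
[ 0.49556506 -0.09796828  0.26675536] [ 0.20098083 -1.08287776 -1.10482225] R 0.1391172985994007 ang 228.36070670008695
[-0.0048  0.0009 -0.    ] 0.035
[-0.0096  0.0016 -0.    ] 0.07
[-0.0144  0.0022 -0.    ] 0.105
[-0.0192  0.0025 -0.    ] 0.14
[-0.0241  0.0028 -0.    ] 0.175
top peg0 0.73 [125. 347.] [ 0.7142 -0.0353  0.125 ]
top jigger 0.76 [212. 338.] [ 0.543  -0.0212  0.055 ]
top pointer 0.93 [272. 325.] [0.4168 0.0044 0.036 ]
side peg0 0.68 [181. 271.] [ 0.7082 -0.0332  0.125 ]
side jigger 0.75 [232. 333.] [ 0.5426 -0.0188  0.055 ]
side pointer 0.71 [263. 385.] [0.4162 0.0042 0.036 ]
```

View pics/side3.png

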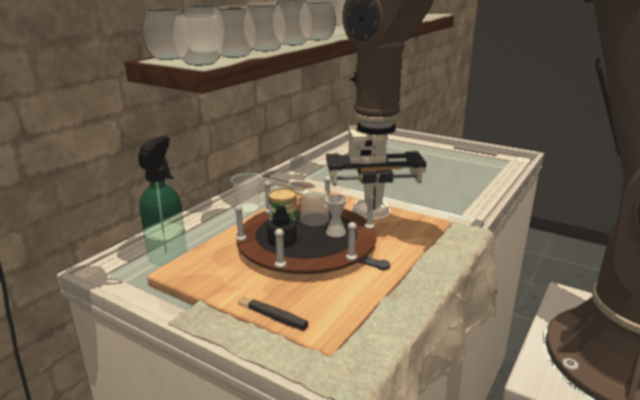

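The plate has turned about 41°: the jigger is at (335,218), upright, and the finger sits behind its peg. About 29° remain.

```bash
python3 -m inch '-0.0048 0.0009 0 0.035 0; -0.0096 0.0016 0 0.07 0; -0.0144 0.0022 0 0.105 0; -0.0192 0.0025 0 0.14 0; -0.024 0.0028 0 0.175 0'
python3 arc.py 2 4 6 8 10
```

```text
clock: 6.85
position: [0.4789, -0.0805, 0.2668]
ee_rot: [2.676, -1.646, 0.001]
force: [-0.3, -2.7, 1.3]
width: 0.007
gripper_force: 0.9
[ 0.47891462 -0.08050873  0.26680501] [-0.2530308  -2.71706147  1.26232758] R 0.13922420749956682 ang 218.41571342118445
[-0.0048  0.0009 -0.    ] 0.035
[-0.0096  0.0016 -0.    ] 0.07
[-0.0144  0.0022 -0.    ] 0.105
[-0.0193  0.0026 -0.    ] 0.14
[-0.0241  0.0028 -0.    ] 0.175
```

```bash
python3 -m inch '-0.0048 0.0009 0 0.035 0; -0.0096 0.0016 0 0.07 0; -0.0144 0.0022 0 0.105 0; -0.0192 0.0025 0 0.14 0; -0.024 0.0028 0 0.175 0'
cat > see.py <<'E'
from h import *
arm.get_image("side"); arm.get_image("top")
for c in("top","side"):
    for q,z in(("peg0",.125),("jigger",.055),("pointer",.036),("stand",.026),("turntable",.043)):
        for r in arm.place_of(c,q)[:1]: print(c,q,round(r["conf"],2),np.round(r["point"]),np.round(at(c,r["point"],z),4))
E
python3 see.py; python3 arc.py 1 2 3 4 5 6 7 8 9 10
```

```text
clock: 7.35
position: [0.4654, -0.0603, 0.2667]
ee_rot: [2.521, -1.873, 0.0]
force: [-1.5, -2.8, 0.7]
width: 0.005
gripper_force: 0.9
top peg0 0.67 [135. 365.] [ 0.6935 -0.0712  0.125 ]
top jigger 0.63 [217. 328.] [ 5.326e-01 -3.000e-04  5.500e-02]
top pointer 0.57 [272. 326.] [0.4175 0.0027 0.036 ]
top stand 0.89 [194. 320.] [0.5839 0.0162 0.026 ]
top turntable 0.56 [191. 321.] [0.5894 0.015  0.043 ]
side peg0 0.91 [177. 289.] [ 0.6891 -0.0728  0.125 ]
side jigger 0.77 [238. 334.] [0.5286 0.0033 0.055 ]
side pointer 0.77 [264. 382.] [0.4198 0.0077 0.036 ]
side stand 0.58 [242. 304.] [0.5984 0.0033 0.026 ]
side turntable 0.79 [238. 307.] [0.5866 0.0111 0.043 ]
[ 0.46558907 -0.05998427  0.26672226] [-0.37372142  0.21028237  0.06565213] R 0.13906243174159283 ang 208.32640189332506
[-0.0024  0.0005 -0.    ] 0.017
[-0.0048  0.0009 -0.    ] 0.035
[-0.0072  0.0013 -0.    ] 0.052
[-0.0096  0.0016 -0.    ] 0.07
[-0.012   0.0019 -0.    ] 0.087
[-0.0144  0.0021 -0.    ] 0.105
[-0.0168  0.0023 -0.    ] 0.122
[-0.0192  0.0025 -0.    ] 0.14
[-0.0217  0.0026 -0.    ] 0.157
[-0.0241  0.0027 -0.    ] 0.175
```

```bash
python3 -m inch '-0.004 0.0008 0 0.03 0; -0.0075 0.0013 0 0.055 0; -0.0105 0.0017 0 0.077 0; -0.013 0.002 0 0.095 0; -0.0145 0.0021 0 0.105 0'
python3 -m inch '0.005 0 0 0 0; 0.01 0 0 0 0; 0.015 0 0 0 0; 0.02 0 0 0 0; 0.02 0 0 0 0'
python3 see.py; python3 see.py | grep -v peg0; python3 -c "
from h import *
im=snap('top','top4.png'); cv2.imwrite('pics/top4c.png',cv2.resize(im[110:290,230:420,::-1],None,fx=3.3,fy=3.3,interpolation=cv2.INTER_CUBIC))"
```

```text
clock: 8.45
position: [0.459, -0.0464, 0.2667]
ee_rot: [2.42, -2.003, -0.0]
force: [-1.0, -1.9, -0.2]
width: 0.008
gripper_force: 0.9
clock: 8.95
position: [0.4632, -0.0673, 0.2668]
ee_rot: [-2.42, 2.003, -0.001]
force: [0.6, -0.2, -0.6]
width: 0.004
gripper_force: 0.0
top peg0 0.63 [141. 370.] [ 0.6815 -0.0804  0.125 ]
top jigger 0.73 [217. 327.] [0.5339 0.0025 0.055 ]
top pointer 0.91 [272. 324.] [0.4164 0.0057 0.036 ]
top stand 0.57 [191. 322.] [0.5918 0.0122 0.026 ]
top turntable 0.86 [190. 322.] [0.5924 0.0129 0.043 ]
side peg0 0.7 [209. 370.] [ 0.4639 -0.0206  0.125 ]
side jigger 0.66 [238. 333.] [0.5311 0.0015 0.055 ]
side pointer 0.87 [262. 385.] [0.4171 0.0014 0.036 ]
side stand 0.97 [245. 305.] [0.5924 0.0114 0.026 ]
side turntable 0.97 [240. 305.] [0.5845 0.0216 0.043 ]
top jigger 0.74 [218. 326.] [0.5317 0.0048 0.055 ]
top pointer 0.83 [272. 325.] [0.4166 0.0049 0.036 ]
top stand 0.74 [192. 318.] [0.59   0.0208 0.026 ]
top turntable 0.88 [190. 324.] [0.5927 0.0084 0.043 ]
side jigger 0.9 [242. 332.] [0.5254 0.0156 0.055 ]
side pointer 0.81 [262. 383.] [0.4211 0.001  0.036 ]
side stand 0.96 [244. 306.] [0.5916 0.0064 0.026 ]
side turntable 0.91 [240. 305.] [0.5844 0.0224 0.043 ]
```

View pics/top4c.png

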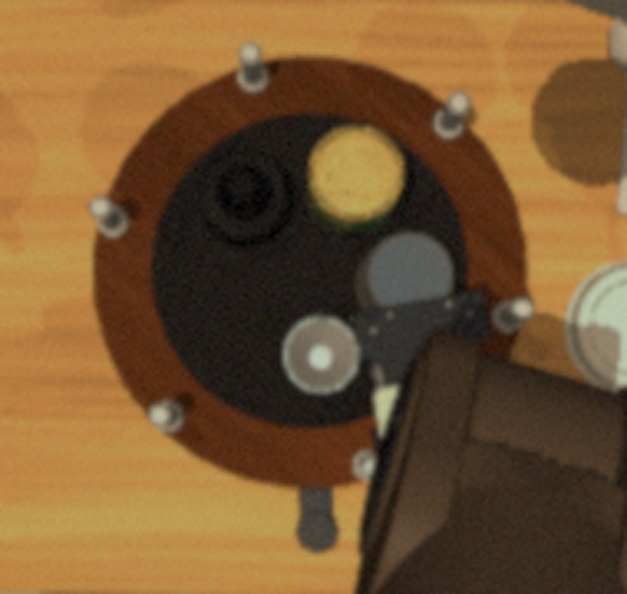

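The crop shows the jigger centre at about (320,355), against the tongue line at about x=312, so it is some 4–5 mm short. I'll nudge it about 4° more and then back off.

```bash
python3 -m inch '-0.01 0 0 0 0; -0.02 0 0 0 0; -0.0235 0.0006 0 0.025 0; -0.027 0.0012 0 0.05 0; -0.0297 0.0016 0 0.07 0'
python3 -m inch '0.005 0 0 0 0; 0.01 0 0 0 0; 0.015 0 0 0 0; 0.02 0 0 0 0; 0.02 0 -0.02 0 0'
python3 -m inch '0 0 -0.04 0 0; 0 0 -0.08 0 0; 0 0 -0.12 0 0; 0 0 -0.15 0 0; 0 0 -0.15 0 0'
python3 - <<'E'
from h import *
s=arm.observe(); print(s["position"],s["ee_rot"])
E
```

```text
clock: 10.7
position: [0.4559, -0.0374, 0.2667]
ee_rot: [2.349, -2.086, 0.001]
force: [0.1, -2.8, -1.9]
width: 0.002
gripper_force: 0.8
clock: 11.2
position: [0.4576, -0.0584, 0.2856]
ee_rot: [2.346, -2.085, -0.003]
force: [0.8, -0.4, 0.4]
width: 0.005
gripper_force: 0.0
clock: 11.7
position: [0.4595, -0.0577, 0.44]
ee_rot: [-2.348, 2.081, -0.006]
force: [0.3, 0.1, -0.1]
width: 0.003
gripper_force: 0.0
[ 0.45952659 -0.05766891  0.43996962] [-2.34802052  2.08112403 -0.00603814]
```

```bash
python3 -m inch '0.04 0 0 0 0; 0.08 0 0 0 0; 0.12 0 0 0 0; 0.16 0 0 0 0; 0.16 0 0 0 0'
python3 see.py; python3 -c "
from h import *
im=snap('top','top5.png'); cv2.imwrite('pics/top5c.png',cv2.resize(im[110:290,230:420,::-1],None,fx=3.3,fy=3.3,interpolation=cv2.INTER_CUBIC))
snap('side','side5.png')"
```

```text
clock: 12.2
position: [0.4755, -0.2227, 0.4365]
ee_rot: [2.338, -2.095, 0.003]
force: [0.6, -0.0, 0.5]
width: 0.008
gripper_force: 0.0
top peg0 0.92 [142. 373.] [ 0.6803 -0.087   0.125 ]
top jigger 0.94 [221. 322.] [0.5239 0.0125 0.055 ]
top pointer 0.82 [273. 328.] [ 0.415  -0.0017  0.036 ]
top stand 0.67 [194. 323.] [0.5855 0.0112 0.026 ]
top turntable 0.97 [190. 322.] [0.5905 0.0118 0.043 ]
side peg0 0.76 [178. 299.] [ 0.668  -0.0799  0.125 ]
side jigger 0.56 [237. 332.] [0.5343 0.0016 0.055 ]
side pointer 0.58 [261. 383.] [ 0.4222 -0.0009  0.036 ]
side stand 0.97 [244. 305.] [0.5933 0.0085 0.026 ]
```

View pics/top5c.png

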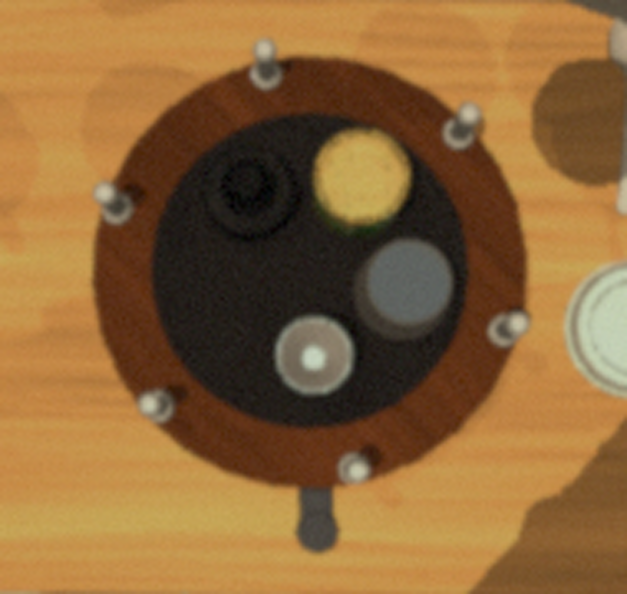

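View pics/side5.png

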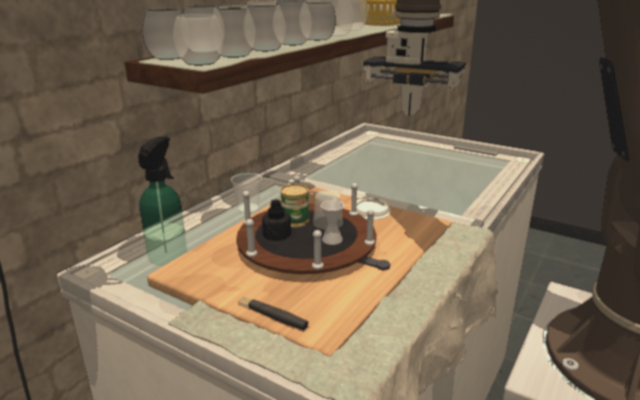

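The jigger centre at (314,355) now lies within about 1–2 mm of the tongue line, which is at about x=312. Everything is upright, the bystanders are in place and the robot is clear.

```bash
python3 -c "
from cell import arm
print(arm.sign_off())"
```

```text
the job is handed in; nothing more can be done
None
```

The turntable has been turned until the jigger lines up with the tongue, within about 2 mm in the last camera image. All four things stand upright, the brush, lid and spoon look unmoved, and the job was handed in about 12 s in, with no verdict returned.

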